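# Hang the face-shield headband over the drying bar

### The job

Hang the face-shield headband, which lies flat on the bench, over the horizontal bar of the drying stand: crown resting on the bar between the end discs, adjuster block up, one leg hanging down on each side. Lower it gently and let it bear on the bar before you let go (do not drop it or press it down hard; the bar's height varies), and leave the bottles and glassware where they stand.

Things in the scene. Friction and masses are not known exactly. Their poses are not given: they have to be found in the camera images.
- headband: Face-shield frame lying flat: stiff grey half hoop, black block outside its crown. Origin: middle of the block's underside; z square to hoop, up at start; x from block to open ends. Block x -25 to 30, y +-14 (grip these flat sides), z 0-40; knob on its end to x -35. Hoop strip z 0-24, 6 thick, crown at x 30, legs at y +-70 end at x 135; 114 clear between the leg pads. 0.13-0.25 kg
- headband_seat (a point): the middle of the inner face of the hoop's crown (33, 0, 12 in the headband's frame): this face has to rest on the bar
- stand: Fixed drying stand: foot 140 (x) x 180 (y) x 12, upright 34 across, telescoping; on top a level steel bar along y, 18 thick, over the foot's middle, 200 long between end discs 36 across. Origin: under the foot's centre. The bar's height differs each time and is NOT reported: its centre is 130 to 200 above the bench, to be seen or felt for; it gives 3 mm per 10 N. Nothing stands above it
- vial: Leave alone: glass vial, 28 across, 60 tall, standing inside the half hoop on the bench; origin under its centre
- nutrient: Leave alone: white bottle with a green label, 84 across, 200 tall; origin under its centre
- beaker: Leave alone: glass beaker, 70 across, 85 tall; origin under its centre
- capjar: Leave alone: small clear jar, 44 across, 50 tall; origin under its centre
- rinse: Leave alone: white bottle with a black cap, 70 across, 190 tall; origin under its centre
- vialrack: Leave alone: black rack 60 x 100 with two white-capped vials, 65 tall; origin under its centre
Things that resemble listed ones, but are neither listed nor needed, are in the scene too. Several things have the shape of the headband; the one meant has the colours described above.

How it is judged:
By the outcome, as a careful person would: the job done as asked, in the order asked, and still so for the second after the job is handed in, with the robot touching nothing.
It also fails if it takes over 61 s, if anything falls off the work surface, if the arm or the gripper's body presses on something with over 40 N, if the wrist force passes 120 N, or if a joint passes its speed limit or range.

### The arm

A 6-joint arm with a two-finger parallel gripper is mounted at the origin on the work surface. World frame = base frame: x ahead of the robot, y to its left, z up, the work surface at z = 0. Lengths are in m, angles in degrees, forces in N, time in s.
With the tool pointing down it reaches from about 0.35 to 0.875 m from the base axis. Payload 4.2 kg.
Tool frame: the origin (TCP) lies on the mounting face of the last link; the fingertips stand 182 mm ahead of it and the grasp point (between the pads) lies 164 mm ahead of it (r.tcp_to_grasp is the distance from the TCP to the grasp point, in m); z points along the fingers, y is the line along which they close (so a half turn about z gives the same grasp; the last joint's range is limited). The gripper opens to 87 mm and grips with 3 to 60 N. Pads are 19 mm wide; open, the fingers measure 117 mm over their backs; the gripper's body (75 mm by 190 mm) begins 51 mm behind the grasp point.
Start: joints at [-58.866, 22.042, 0.453, 0, -68.411, -14.817], TCP at [0.176, -0.6, 0.405] pointing down, gripper open.
Joint ranges: [-179.83, 179.83], [-69.29, 118.12], [-61.27, 80.66], [-181.25, 117.63], [-171.15, -9.14], [-177.46, 177.46]. Speed limits (degrees/s): [159.86, 159.86, 180, 180, 180, 180].

### API

Orientations are given as a 3x3 rotation matrix whose columns are the frame's x, y, z axes.
In Python, from station import sense, eyes, r gives the robot as it stands.
- The arm moves only by the tool jog_arm, never from a script. Its argument "increments" is a list of rows, each a list of 4 numbers: the shift along the tool's x, y, z normalised to -1 to 1, where 1 is 0.02 m, then the turn about the tool's z normalised to -1 to 1, where 1 is 0.08 rad. A call has 1 to 10 rows; each row shifts and turns the commanded pose from where the row before left it, along the tool's axes as they then stand; what a row does not reach is not made up. A row lasts 1/10 s, in which the tool goes at most 50 mm and 8.59 degrees, less where a joint would pass 70% of its speed; a pose out of reach is approached as far as the arm can. A call with a number of a shift or a turn outside -1 to 1 is refused whole. A call with a gripper value outside its range is refused whole. "grip" is the finger opening in mm, from 0 to 87, set as the call begins (left out, the last holds). The fingers move at their own pace and stop on an object; the grip force is fixed at half the most. Time passes only in rows, so rows that do not move let the fingers close. It gives the time, the measured TCP pose, the force, the opening and the grip force at its end, in the units of the state.
- sense(): the state, without advancing time (a new reading comes with each control period).
- eyes.capture(name): name is "scene" or "top"; returns the picture (384x512x3 uint8, blue, green, red); there is no depth.
- eyes.get_calibration(name): a dict with "camera_matrix" (3x3 intrinsics, pixels), "k1" (the pictures are not rectified: a ray, as slopes to the right and down, at radius r is drawn at 1 + k1 r^2 times it, then the intrinsics apply), "R" (3x3) and "t" (3): a world point X has camera coordinates R X + t. Camera axes: x right, y down, z forward; pixel columns grow to the right and rows downward; lengths in m; the calibration is good to about 2 mm. A picture is of the moment at which its call begins. get_calibration takes no time and is no camera call.
- r.finish_job(): hands the job in; it is judged then, once.
Trained networks look in the newest picture that a camera, given by its name, has taken for a name from the list of things; names that differ only in an ending like _2 or _b are one class to them, and where a whole thing is asked for, a point or a joint stands for the part that bears it (a point fixed in the world has none). Each returns a list of dicts, best first, with "conf" (0 to 1); they miss things now and then, are a little off and sometimes report something else, mostly with a low value. They report only what shows in the picture. A call takes as long as a camera call. They do not tell look-alikes from the thing itself.
- eyes.spot_in(camera, name): "centre" ([x, y, z] in m, in world coordinates, good to about 4 mm: the middle of the surface that is visible of it).
- eyes.outline_of(camera, name): "mask" (384x512 bool, what is visible of it).
The state is a dict: "time_s": time; "joints": joint angles; "joint_velocities": joint speeds; "effort": joint torques, N m; "tcp_pos": TCP position; "ee_rot": TCP orientation; "wrist_force": force on the tool from outside, world axes, zero at the start; "moment": the same for the moment, N m; "gripper_width": opening from 0.0 (shut) to 1.0 (fully open); "gripper_force": force on a finger pad.
Only numpy, scipy, OpenCV 4.12 (cv2) and the standard library are available. Lean on these libraries where they do the work, as an engineer would, in place of code of your own. Each camera call takes 0.05 s, during which the arm holds its last target. There are 200 camera calls.

## Working session

There is one attempt and no reset: what is moved stays moved. The work goes in short steps, Python scripts to look and compute and a tool call to move; the robot and the scene stay as the last step left them, time stands still between calls to the robot, and variables do not carry over. Pictures are saved under pics/ and viewed, at most 10 in all, crops included, and the job is handed in when it is done.

Besides the shell and the picture viewer there is one more tool, called as name(argument=value, ...) on one line, values as JSON. jog_arm: Moves the arm, as the interface text tells. Its arguments: {"type":"object","properties":{"increments":{"type":"array"},"grip":{"type":"number"}},"required":["increments"]}

```bash
ls; mkdir -p pics
cat > h.py <<'E'
import numpy as np,cv2
from station import sense,eyes,r
def proj(c,X):
    k=eyes.get_calibration(c);p=np.array(k['R'])@np.array(X)+np.array(k['t'])
    s=p[:2]/p[2];s=s*(1+k['k1']*(s@s));K=np.array(k['camera_matrix'])
    return (K@[s[0],s[1],1])[:2]
def ray(c,uv):
    k=eyes.get_calibration(c);K=np.array(k['camera_matrix'])
    d=np.linalg.solve(K,[uv[0],uv[1],1])[:2];s=d.copy()
    for _ in range(30): s=d/(1+k['k1']*(s@s))
    R=np.array(k['R']);return -R.T@np.array(k['t']),R.T@np.array([s[0],s[1],1])
def at(c,uv,z):
    o,d=ray(c,uv);return o+d*(z-o[2])/d[2]
E
python3 - <<'E'
from h import *
for c in('scene','top'):
    im=eyes.capture(c);cv2.imwrite(f'pics/{c}0.png',cv2.resize(im,(800,600)))
    cv2.imwrite(f'pics/{c}_raw.png',im)
    o,d=ray(c,(256,192));print(c,o.round(3),d.round(2))
    for n in('headband','stand','vial','headband_seat','nutrient','rinse','beaker'):
        for q in eyes.spot_in(c,n)[:5]: print(n,round(q['conf'],2),np.round(q['centre'],3),proj(c,q['centre']).round())
s=sense();print(s['time_s'],s['ee_rot'])
E
```

```text
pics
scene [1.13  0.181 1.013] [-0.49 -0.28 -0.82]
headband 0.83 [ 0.46  -0.43   0.023] [195. 139.]
headband 0.78 [ 0.609 -0.212  0.023] [226. 200.]
headband 0.77 [ 0.359 -0.609  0.028] [170. 101.]
headband 0.6 [ 0.316 -0.152  0.021] [290. 144.]
headband 0.35 [0.394 0.014 0.042] [328. 178.]
stand 0.6 [0.545 0.188 0.009] [360. 249.]
stand 0.3 [0.78  0.154 0.132] [318. 298.]
vial 0.65 [ 0.656 -0.217  0.048] [215. 206.]
headband_seat 0.72 [ 0.46  -0.43   0.025] [195. 139.]
headband_seat 0.72 [ 0.353 -0.609  0.025] [172. 100.]
headband_seat 0.58 [ 0.609 -0.213  0.022] [225. 201.]
nutrient 0.88 [0.782 0.153 0.133] [318. 299.]
rinse 0.7 [0.769 0.016 0.124] [268. 267.]
beaker 0.89 [ 0.621 -0.001  0.055] [288. 231.]
top [ 0.38  -0.176  1.181] [ 0.13  0.02 -0.99]
headband 0.96 [ 0.304 -0.152  0.023] [256. 262.]
headband 0.72 [ 0.341 -0.614  0.023] [398. 248.]
headband 0.7 [ 0.452 -0.428  0.024] [340. 215.]
headband 0.56 [ 0.603 -0.207  0.022] [271. 170.]
stand 0.76 [0.533 0.181 0.014] [156. 192.]
vial 0.46 [0.642 0.01  0.044] [205. 158.]
vial 0.45 [0.534 0.181 0.012] [156. 192.]
vial 0.43 [ 0.647 -0.224  0.057] [277. 155.]
headband_seat 0.83 [ 0.601 -0.211  0.027] [273. 170.]
headband_seat 0.82 [ 0.303 -0.158  0.025] [257. 262.]
headband_seat 0.81 [ 0.343 -0.613  0.025] [398. 247.]
headband_seat 0.75 [ 0.454 -0.43   0.023] [341. 214.]
nutrient 0.65 [0.744 0.134 0.133] [161. 120.]
rinse 0.81 [ 0.737 -0.005  0.126] [206. 122.]
rinse 0.46 [ 0.607 -0.206  0.021] [271. 169.]
beaker 0.63 [0.64  0.01  0.044] [205. 158.]
0.8 [[-9.59710987e-01 -2.80989007e-01  6.80440382e-06]
 [-2.80989007e-01  9.59710985e-01 -4.86385461e-05]
 [ 7.13663568e-06 -4.85909098e-05 -9.99999999e-01]]
```

View pics/scene0.png

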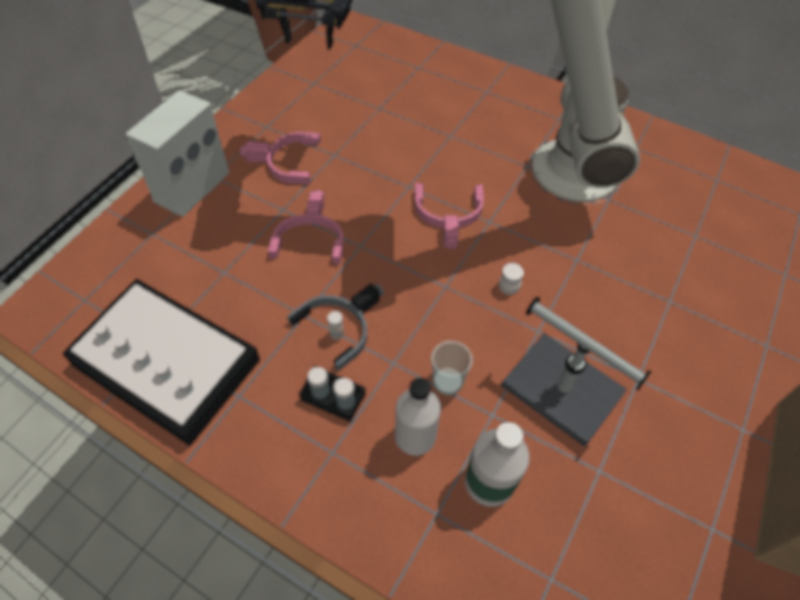

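View pics/top0.png

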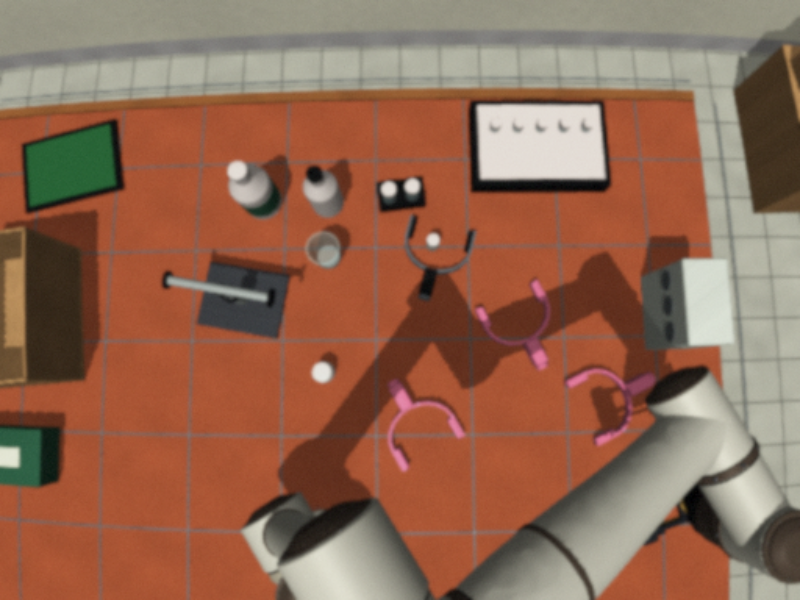

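The headband candidates, in 800-px top view, are:
- pink at (425,430)
- pink at (515,320)
- pink at (610,400)
- grey with a black block at (435,255), with the vial inside it

Only the last fits the described colours. I'll confirm it in a crop and fit the poses by silhouette.

```bash
cat > fit.py <<'E'
from h import *
from scipy.optimize import minimize
def box(x,y,z):return np.array([[a,b,c] for a in x for b in y for c in z],float)
def hb(p):
    a=np.linspace(np.pi/2,3*np.pi/2,25);c=np.c_[100+70*np.cos(a),70*np.sin(a)]
    c=np.r_[[[135,70]],c,[[135,-70]]];n=np.c_[np.cos(a),np.sin(a)];n=np.r_[[[0,1]],n,[[0,-1]]]
    P=[box((-25,30),(-14,14),(0,40)),box((-35,-25),(-9,9),(11,29))]
    for i in range(len(c)-1):P.append(np.array([[*(c[j]+s*3*n[j]),z] for j in(i,i+1) for s in(-1,1) for z in(0,24)]))
    for s in(-1,1):P.append(box((95,135),(s*57,s*73),(0,24)))
    return tr(P,p)
def st(p):
    t=np.linspace(0,2*np.pi,17);C,S=np.cos(t),np.sin(t);h=p[3]*1000
    P=[box((-70,70),(-90,90),(0,12))]
    P.append(np.array([[17*a,17*b,z] for a,b in zip(C,S) for z in(0,h*.5)]))
    P.append(np.array([[10*a,10*b,z] for a,b in zip(C,S) for z in(0,h)]))
    P.append(np.array([[9*a,z,h+9*b] for a,b in zip(C,S) for z in(-100,100)]))
    for y in((-104,-100),(100,104)):P.append(np.array([[18*a,z,h+18*b] for a,b in zip(C,S) for z in y]))
    return tr(P,p)
def tr(P,p):
    c,s=np.cos(p[2]),np.sin(p[2]);R=np.array([[c,-s,0],[s,c,0],[0,0,1]])
    return [q/1000@R.T+[p[0],p[1],0] for q in P]
def rend(cam,P):
    m=np.zeros((384*4,512*4),np.uint8)
    for q in P:
        uv=np.array([proj(cam,x) for x in q])*4+1.5
        cv2.fillConvexPoly(m,cv2.convexHull(uv.round().astype(np.int32)),1)
    return cv2.resize(m.astype(np.float32),(512,384),interpolation=cv2.INTER_AREA)
def fit(f,p0,masks,d):
    def cost(p):
        P=f(p);e=0
        for c,m in masks.items():
            q=rend(c,P);e+=1-np.minimum(q,m).sum()/np.maximum(q,m).sum()
        return e
    n=len(p0);o=minimize(cost,p0,method='Nelder-Mead',options=dict(initial_simplex=np.r_[[p0],p0+np.diag(d)],maxiter=150,xatol=2e-4,fatol=1e-4))
    return o.x,o.fun
E
cat > m.py <<'E'
from fit import *
ims={c:eyes.capture(c) for c in('scene','top')}
def pick(c,n,X):
    u=proj(c,X);L=[]
    for q in eyes.outline_of(c,n):
        m=q['mask']
        if m.sum()<20: continue
        ys,xs=np.nonzero(m);L.append((np.hypot(xs.mean()-u[0],ys.mean()-u[1]),m))
    L.sort(key=lambda a:a[0]);print(c,n,[round(a[0]) for a in L],L[0][1].sum());return L[0][1].astype(np.float32)
mh={c:pick(c,'headband',(.605,-.21,.022)) for c in ims}
ms={c:pick(c,'stand',(.537,.183,.06)) for c in ims}
ph,e=fit(hb,np.array([.56,-.2,-.3]),mh,[.02,.02,.3]);print('hb',ph,np.degrees(ph[2]),e)
ps,e=fit(st,np.array([.537,.183,-.1,.165]),ms,[.02,.02,.2,.03]);print('st',ps,np.degrees(ps[2]),e)
np.save('p.npy',[*ph,*ps])
out=[]
for c,(x0,y0,x1,y1) in (('scene',(170,160,430,290)),('top',(90,100,350,230))):
    im=cv2.resize(ims[c],None,fx=3,fy=3,interpolation=cv2.INTER_CUBIC)
    for P in (hb(ph),st(ps)):
        m=(cv2.resize(rend(c,P),None,fx=3,fy=3)>.5).astype(np.uint8)
        cv2.drawContours(im,cv2.findContours(m,0,2)[0],-1,(0,255,255),1)
    out.append(im[y0*3:y1*3,x0*3:x1*3][:300 if 0 else 390])
o=np.vstack(out);cv2.imwrite('pics/fit.png',cv2.resize(o,(600,600)))
E
python3 m.py
```

```text
scene headband [8, 63, 111] 900
top headband [6, 100, 148] 308
scene stand [5] 3787
top stand [2] 2436Traceback (most recent call last):
  File "m.py", line 12, in <module>
    ph,e=fit(hb,np.array([.56,-.2,-.3]),mh,[.02,.02,.3]);print('hb',ph,np.degrees(ph[2]),e)
         ~~~^^^^^^^^^^^^^^^^^^^^^^^^^^^^^^^^^^^^^^^^^^^^
  File "fit.py", line 34, in fit
    n=len(p0);o=minimize(cost,p0,method='Nelder-Mead',options=dict(initial_simplex=np.r_[[p0],p0+np.diag(d)],maxiter=150,xatol=2e-4,fatol=1e-4))
                ~~~~~~~~^^^^^^^^^^^^^^^^^^^^^^^^^^^^^^^^^^^^^^^^^^^^^^^^^^^^^^^^^^^^^^^^^^^^^^^^^^^^^^^^^^^^^^^^^^^^^^^^^^^^^^^^^^^^^^^^^^^^^^^^
    res = _minimize_neldermead(fun, x0, args, callback, bounds=bounds,
                               **options)
    fxr = func(xr)
    fx = function(np.copy(x), *(wrapper_args + args))
  File "fit.py", line 32, in cost
    q=rend(c,P);e+=1-np.minimum(q,m).sum()/np.maximum(q,m).sum()
  File "fit.py", line 25, in rend
    uv=np.array([proj(cam,x) for x in q])*4+1.5
                 ~~~~^^^^^^^
  File "h.py", line 4, in proj
    k=eyes.get_calibration(c);p=np.array(k['R'])@np.array(X)+np.array(k['t'])
ValueError: time passes only in moves, steps and waits
```

```bash
python3 - <<'E'
s=open('h.py').read().replace("eyes.get_calibration(c)","cal(c)")
s=s.replace("def proj","import functools\n@functools.cache\ndef cal(c): return eyes.get_calibration(c)\ndef proj",1)
open('h.py','w').write(s)
E
python3 m.py; python3 -c "
from h import *;s=sense();print(s['time_s'],s['gripper_width'])"
```

```text
scene headband [8, 64, 86, 113] 823
top headband [7, 75, 97, 150] 389
scene stand [6, 102, 152] 3710
top stand [2] 2375
hb [ 0.56536052 -0.21115014 -0.2690606 ] -15.41603656990287 0.45780259370803833
st [ 0.53733242  0.18601371 -0.19058381  0.16247543] -10.919647857066487 0.12110215425491333
1.4 1.000174553899365
```

View pics/fit.png

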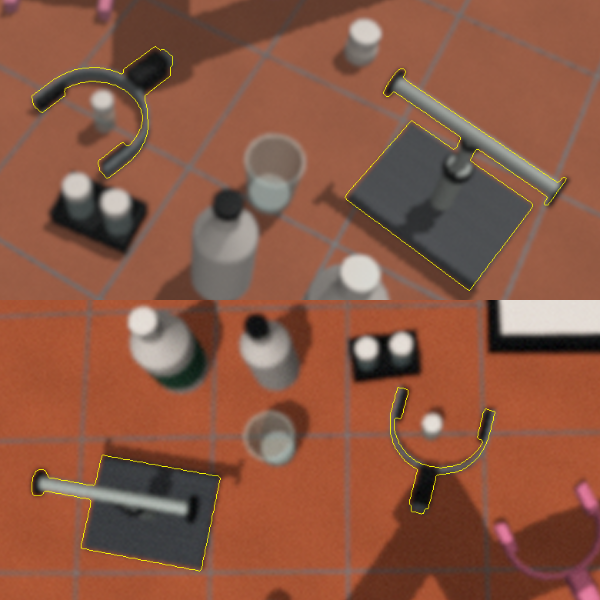

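The crop confirms it: grey hoop with a black block and the vial inside, and both fitted outlines sit on the images. The bar's centre is about 0.162 m high. The jog only turns about the vertical, so the headband has to swing down in the grip by gravity. I'll grip the block near its knob end.

jog_arm(increments=[[0,0,0,0.99],[0,0,0,0.99],[0,0,0,0.99],[0,0,0,0.99],[0,0,0,0.99],[0,0,0,0.99],[0,0,0,0.98]], grip=60)

```text
time_s: 2.1
tcp_pos: [0.1756, -0.5998, 0.4047]
ee_rot: [[-0.963, 0.269, 0.0], [0.269, 0.963, -0.0], [-0.0, -0.0, -1.0]]
wrist_force: [-0.3, 0.7, 0.4]
gripper_width: 0.695
gripper_force: 0.0
```

jog_arm(increments=[[-0.54,1,0,0],[-0.54,1,0,0],[-0.54,1,0,0],[-0.54,1,0,0],[-0.54,1,0,0],[-0.54,1,0,0],[-0.54,1,0,0],[-0.54,1,0,0],[-0.54,1,0,0],[-0.54,1,0,0]])

```text
time_s: 3.1
tcp_pos: [0.3334, -0.4349, 0.4049]
ee_rot: [[-0.964, 0.266, 0.0], [0.266, 0.964, -0.0], [-0.0, -0.0, -1.0]]
wrist_force: [0.5, -0.7, 0.3]
gripper_width: 0.689
gripper_force: 0.0
```

jog_arm(increments=[[-0.54,1,0,0],[-0.54,1,0,0],[-0.54,1,0,0],[-0.54,1,0,0],[-0.54,1,0,0],[-0.54,1,0,0],[-0.54,1,0,0],[-0.54,1,0,0],[-0.54,1,0,0],[-0.54,1,0,0]])

```text
time_s: 4.1
tcp_pos: [0.4907, -0.2708, 0.4049]
ee_rot: [[-0.964, 0.266, 0.0], [0.266, 0.964, -0.0], [-0.0, -0.0, -1.0]]
wrist_force: [-0.1, -1.1, -0.1]
gripper_width: 0.688
gripper_force: 0.0
```

jog_arm(increments=[[-0.55,1,0.5,0],[-0.55,1,0.8,0],[-0.55,1,0.9,0],[-0.55,0.9,0.9,0],[0,0,0.9,0],[0,0,0.9,0],[0,0,0,0],[0,0,0,0]])

```text
time_s: 4.9
tcp_pos: [0.5535, -0.2081, 0.307]
ee_rot: [[-0.964, 0.265, -0.0], [0.265, 0.964, -0.0], [-0.0, -0.0, -1.0]]
wrist_force: [-0.3, -0.4, 0.1]
gripper_width: 0.692
gripper_force: 0.0
```

```bash
cat > go.py <<'E'
from h import *
import sys
def delta(tgt,yang=None):
    s=sense();R=np.array(s['ee_rot']);p=np.array(s['tcp_pos'])
    print('t',round(s['time_s'],2),'tcp',p.round(4),'F',np.round(s['wrist_force'],1),'w',round(s['gripper_width']*87,1),'gf',np.round(s['gripper_force'],1),'yang',round(np.degrees(np.arctan2(R[1,1],R[0,1])),1),'j6',round(s['joints'][5]))
    if tgt is not None: print('units in tool axes',(R.T@(np.array(tgt)-p)/.02).round(2))
E
python3 - <<'E'
from go import *
p=np.load('p.npy');c,s=np.cos(p[2]),np.sin(p[2])
delta([p[0]-.012*c,p[1]-.012*s,.187])
E
```

```text
t 4.9 tcp [ 0.5535 -0.2081  0.307 ] F [-0.3 -0.4  0.1] w 60.2 gf 0.0 yang 74.6 j6 -100
units in tool axes [-0.01  0.02  6.  ]
```

jog_arm(increments=[[0,0,1,0],[0,0,1,0],[0,0,1,0],[0,0,1,0],[0,0,1,0],[0,0,0.6,0],[0,0,0.4,0],[0,0,0,0]])

```text
time_s: 5.7
tcp_pos: [0.5533, -0.2081, 0.1865]
ee_rot: [[-0.964, 0.266, -0.001], [0.266, 0.964, -0.0], [0.001, -0.0, -1.0]]
wrist_force: [-0.4, -0.6, 0.9]
gripper_width: 0.688
gripper_force: 0.0
```

jog_arm(increments=[[0,0,0,0],[0,0,0,0],[0,0,0,0],[0,0,0,0],[0,0,0,0],[0,0,0,0],[0,0,0,0]], grip=26)

```text
time_s: 6.4
tcp_pos: [0.5533, -0.2079, 0.187]
ee_rot: [[-0.964, 0.265, 0.0], [0.265, 0.964, -0.0], [-0.0, 0.0, -1.0]]
wrist_force: [0.2, 1.4, 1.9]
gripper_width: 0.319
gripper_force: 30.0
```

Gripped at 28 mm, which matches the block width. I'll lift it clear of the vial and see how far it swings.

jog_arm(increments=[[0,0,-0.4,0],[0,0,-0.8,0],[0,0,-1,0],[0,0,-1,0],[0,0,-1,0],[0,0,-1,0],[0,0,-1,0],[0,0,-1,0],[0,0,-1,0],[0,0,-0.8,0]])

```text
time_s: 7.4
tcp_pos: [0.5528, -0.208, 0.3679]
ee_rot: [[-0.964, 0.266, -0.0], [0.266, 0.964, 0.0], [0.0, 0.0, -1.0]]
wrist_force: [0.1, -0.9, -2.2]
gripper_width: 0.316
gripper_force: 30.0
```

Run:
```python
from go import *
delta(None)
o=[]
for c in('scene','top'):
    im=eyes.capture(c);X=np.array(sense()['tcp_pos'])-[0,0,.164]
    u=proj(c,X).astype(int);a=im[max(0,u[1]-75):u[1]+75,max(0,u[0]-65):u[0]+65]
    o.append(cv2.resize(a,(400,460),interpolation=cv2.INTER_CUBIC))
cv2.imwrite('pics/lift.png',np.hstack(o))
print(sense()['moment'])
```

```text
t 7.4 tcp [ 0.5528 -0.208   0.3679] F [ 0.1 -0.9 -2.2] w 27.5 gf 30.0 yang 74.6 j6 -100
[ 0.01588209  0.07303044 -0.02904773]
```

View pics/lift.png

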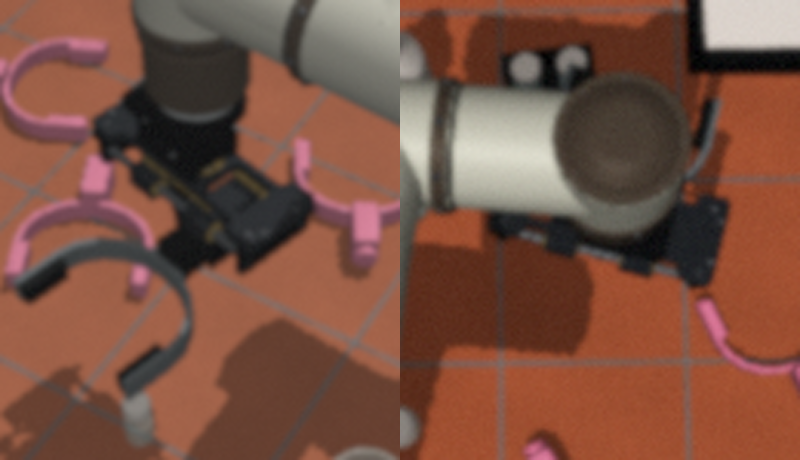

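The picture shows the hoop held rigidly level (scene crop, crown about (190,290)), with the vial still upright below. I'll move off over clear bench, then ease the grip so it swings.

jog_arm(increments=[[0.6,0,-0.4,0],[0.8,0,-0.4,0],[0.8,0,-0.2,0],[0.8,0,0,0],[0.8,0,0,0],[0.8,0,0,0],[0.8,0,0,0],[0.4,0,0,0],[0,0,0,0],[0,0,0,0]])

```text
time_s: 8.5
tcp_pos: [0.4415, -0.1772, 0.3867]
ee_rot: [[-0.964, 0.265, 0.0], [0.265, 0.964, -0.0], [-0.0, -0.0, -1.0]]
wrist_force: [-0.1, 0.1, -2.6]
gripper_width: 0.319
gripper_force: 30.0
```

jog_arm(increments=[[0,0,0,0]], grip=27.5)

```text
time_s: 8.6
tcp_pos: [0.442, -0.1773, 0.3866]
ee_rot: [[-0.964, 0.266, 0.0], [0.266, 0.964, -0.0], [-0.0, -0.0, -1.0]]
wrist_force: [0.7, -0.4, -1.4]
gripper_width: 0.321
gripper_force: 16.9
```

```bash
python3 -c "
from go import *
delta(None);print(sense()['moment'])"
```

```text
t 8.6 tcp [ 0.442  -0.1773  0.3866] F [ 0.7 -0.4 -1.4] w 27.9 gf 16.9 yang 74.6 j6 -103
[ 0.01295579  0.09035214 -0.00512425]
```

jog_arm(increments=[[0,0,0,0],[0,0,0,0]], grip=27.7)

```text
time_s: 8.8
tcp_pos: [0.4418, -0.1773, 0.3866]
ee_rot: [[-0.964, 0.266, -0.0], [0.266, 0.964, -0.0], [0.0, -0.0, -1.0]]
wrist_force: [0.2, -0.3, -1.1]
gripper_width: 0.32
gripper_force: 9.8
```

```bash
python3 -c "
from go import *
delta(None);print(sense()['moment'])
im=eyes.capture('scene');cv2.imwrite('pics/s.png',im)
u=proj('scene',np.array(sense()['tcp_pos'])-[0,0,.2]).astype(int)
cv2.imwrite('pics/a.png',cv2.resize(im[u[1]-80:u[1]+80,u[0]-80:u[0]+80],(500,500),interpolation=cv2.INTER_CUBIC))"
```

```text
t 8.8 tcp [ 0.4418 -0.1773  0.3866] F [ 0.2 -0.3 -1.1] w 27.9 gf 9.8 yang 74.6 j6 -103
[-0.04635498  0.05996976 -0.02238391]
```

View pics/a.png

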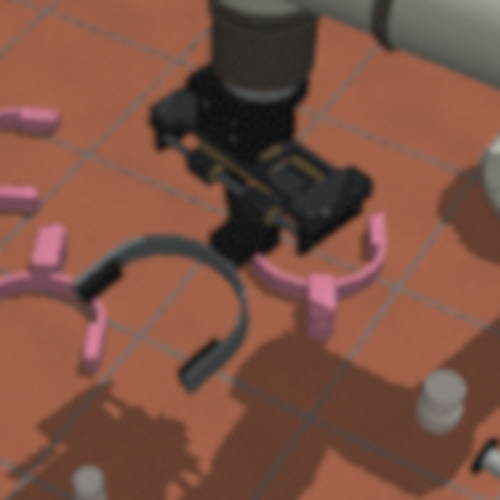

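```bash
cat > tilt.py <<'E'
from fit import *
from go import delta
def held(phi,gx=-12,gz=22.,dz=0.):
    s=sense();R=np.array(s['ee_rot']);G=np.array(s['tcp_pos'])+.164*R[:,2]
    hx,hy=-R[:,0],R[:,1];c,sn=np.cos(phi),np.sin(phi);P=[]
    for q in hb([0,0,0])[2:]:
        q=q-[gx/1000,0,gz/1000];x=c*q[:,0]+sn*q[:,2];z=c*q[:,2]-sn*q[:,0]
        P.append(G+np.outer(x,hx)+np.outer(q[:,1],hy)+np.outer(z,[0,0,1])+[0,0,dz])
    return P
def tilt():
    delta(None);eyes.capture('scene');L=eyes.outline_of('scene','headband');best=[]
    G=np.array(sense()['tcp_pos'])-[0,0,.164]
    for q in L:
        m=q['mask'].astype(np.float32)
        for a in range(-20,111,5):
            r_=rend('scene',held(np.radians(a)));best.append((np.minimum(r_,m).sum()/np.maximum(r_,m).sum(),a))
    best.sort(reverse=True);print('tilt IoU',[(round(float(i),2),a) for i,a in best[:4]])
if __name__=='__main__': tilt()
E
python3 tilt.py
```

```text
t 8.85 tcp [ 0.4417 -0.1773  0.3866] F [ 0.4  0.2 -1.4] w 27.7 gf 9.8 yang 74.6 j6 -103
tilt IoU [(0.66, 15), (0.54, 20), (0.53, 10), (0.38, 5)]
```

jog_arm(increments=[[0,0,0,0],[0,0,0,0]], grip=27.8)

```text
time_s: 9.15
tcp_pos: [0.4414, -0.1772, 0.3867]
ee_rot: [[-0.964, 0.266, -0.0], [0.266, 0.964, 0.0], [0.0, 0.0, -1.0]]
wrist_force: [0.2, 0.5, -2.0]
gripper_width: 0.325
gripper_force: 6.5
```

```bash
python3 tilt.py
```

```text
t 9.15 tcp [ 0.4414 -0.1772  0.3867] F [ 0.2  0.5 -2. ] w 28.3 gf 6.5 yang 74.6 j6 -103
tilt IoU [(0.6, 65), (0.57, 70), (0.46, 60), (0.4, 75)]
```

It is swinging: 15° and now about 65°. I'll wait for it to settle.

jog_arm(increments=[[0,0,0,0],[0,0,0,0],[0,0,0,0]])

```text
time_s: 9.55
tcp_pos: [0.4414, -0.1772, 0.3868]
ee_rot: [[-0.964, 0.266, 0.0], [0.266, 0.964, -0.0], [-0.0, 0.0, -1.0]]
wrist_force: [0.1, -0.2, -2.3]
gripper_width: 0.318
gripper_force: 6.5
```

```bash
python3 tilt.py
```

```text
t 9.55 tcp [ 0.4414 -0.1772  0.3868] F [ 0.1 -0.2 -2.3] w 27.7 gf 6.5 yang 74.6 j6 -103
tilt IoU [(0.66, 75), (0.55, 80), (0.53, 70), (0.38, 85)]
```

jog_arm(increments=[[0,0,0,0],[0,0,0,0],[0,0,0,0]], grip=27.86)

```text
time_s: 9.95
tcp_pos: [0.4414, -0.1772, 0.3868]
ee_rot: [[-0.964, 0.266, 0.0], [0.266, 0.964, 0.0], [-0.0, 0.0, -1.0]]
wrist_force: [-0.3, -0.7, -1.6]
gripper_width: 0.32
gripper_force: 4.6
```

```bash
python3 tilt.py
```

```text
t 9.95 tcp [ 0.4414 -0.1772  0.3868] F [-0.3 -0.7 -1.6] w 27.9 gf 4.6 yang 74.6 j6 -103
tilt IoU [(0.63, 75), (0.53, 80), (0.52, 70), (0.36, 65)]
```

It is hanging at about 76° and the light contact on the bar will level it. I'll firm up the grip, raise it and turn.

jog_arm(increments=[[0,0,0,0],[0,0,-0.4,0],[0,0,-0.8,0],[0,0,-1,0],[0,0,-1,0],[0,0,-1,0],[0,0,-1,0],[0,0,-1,0],[0,0,-0.8,0],[0,0,-0.4,0]], grip=27.5)

```text
time_s: 11.05
tcp_pos: [0.4412, -0.1773, 0.537]
ee_rot: [[-0.964, 0.265, 0.004], [0.265, 0.964, -0.001], [-0.004, 0.0, -1.0]]
wrist_force: [-0.5, 1.0, -1.7]
gripper_width: 0.319
gripper_force: 16.3
```

jog_arm(increments=[[0,0,0,-0.5],[0,0,0,-1],[0,0,0,-1],[0,0,0,-1],[0,0,0,-1],[0,0,0,-1],[0,0,0,-1],[0,0,0,-1],[0,0,0,-1],[0,0,0,-1]])

```text
time_s: 12.05
tcp_pos: [0.4413, -0.1772, 0.5345]
ee_rot: [[-0.88, -0.475, -0.001], [-0.475, 0.88, 0.0], [0.001, 0.001, -1.0]]
wrist_force: [-0.5, 0.8, -1.1]
gripper_width: 0.318
gripper_force: 16.3
```

jog_arm(increments=[[0,0,0,-1],[0,0,0,-1],[0,0,0,-1],[0,0,0,-1],[0,0,0,-1],[0,0,0,-1],[0,0,0,-1],[0,0,0,-1],[0,0,0,-1],[0,0,0,-1]])

```text
time_s: 13.05
tcp_pos: [0.4413, -0.1772, 0.5345]
ee_rot: [[-0.273, -0.962, -0.001], [-0.962, 0.273, 0.0], [0.0, 0.001, -1.0]]
wrist_force: [0.1, -0.8, -2.1]
gripper_width: 0.318
gripper_force: 16.3
```

jog_arm(increments=[[0,0,0,-0.8],[0,0,0,-0.3],[0,0,0,0],[0,0,0,0]])

```text
time_s: 13.45
tcp_pos: [0.4413, -0.1772, 0.5347]
ee_rot: [[-0.191, -0.982, -0.0], [-0.982, 0.191, 0.0], [-0.0, 0.0, -1.0]]
wrist_force: [0.8, 0.5, -1.0]
gripper_width: 0.314
gripper_force: 16.3
```

Run:
```python
from tilt import *
tilt();p=np.load('p.npy');delta([p[3],p[4],.53])
```

```text
t 13.45 tcp [ 0.4413 -0.1772  0.5347] F [ 0.8  0.5 -1. ] w 27.3 gf 16.3 yang 169.0 j6 -9
tilt IoU [(0.64, 75), (0.56, 80), (0.47, 70), (0.37, 85)]
t 13.55 tcp [ 0.4414 -0.1772  0.5347] F [ 0.3  1.1 -0.8] w 27.7 gf 16.3 yang 169.0 j6 -9
units in tool axes [-18.74  -1.24   0.24]
```

jog_arm(increments=[[-0.5,-0.1,0,0],[-1,-0.06,0,0],[-1,-0.06,0,0],[-1,-0.06,0,0],[-1,-0.06,0,0],[-1,-0.06,0,0],[-1,-0.06,0,0],[-1,-0.06,0,0],[-1,-0.06,0,0],[-1,-0.06,0,0]])

```text
time_s: 14.55
tcp_pos: [0.4903, 0.0083, 0.5348]
ee_rot: [[-0.19, -0.982, 0.0], [-0.982, 0.19, 0.0], [-0.0, -0.0, -1.0]]
wrist_force: [0.7, 0.8, -2.1]
gripper_width: 0.321
gripper_force: 16.3
```

jog_arm(increments=[[-1,-0.06,0,0],[-1,-0.06,0,0],[-1,-0.06,0,0],[-1,-0.06,0,0],[-1,-0.06,0,0],[-1,-0.06,0,0],[-1,-0.1,0,0],[-1,-0.1,0,0],[-0.7,-0.08,0,0],[-0.5,-0.04,0,0]])

```text
time_s: 15.55
tcp_pos: [0.539, 0.1864, 0.5344]
ee_rot: [[-0.19, -0.982, -0.001], [-0.982, 0.19, -0.0], [0.0, 0.0, -1.0]]
wrist_force: [0.3, -0.3, -2.8]
gripper_width: 0.325
gripper_force: 16.3
```

jog_arm(increments=[[0,0,0,0],[0,0,0,0]])

```text
time_s: 15.75
tcp_pos: [0.5385, 0.1848, 0.5347]
ee_rot: [[-0.191, -0.982, -0.0], [-0.982, 0.191, -0.001], [0.001, 0.0, -1.0]]
wrist_force: [0.7, -1.2, -2.5]
gripper_width: 0.323
gripper_force: 16.3
```

Run:
```python
from tilt import *
tilt();p=np.load('p.npy');delta([p[3],p[4],.384])
o=[]
for c in('scene','top'):
    im=eyes.capture(c);u=proj(c,[p[3],p[4],.27]).astype(int)
    a=im[max(0,u[1]-100):u[1]+100,max(0,u[0]-85):u[0]+85];o.append(cv2.resize(a,(400,470),interpolation=cv2.INTER_CUBIC))
cv2.imwrite('pics/over.png',np.hstack(o))
```

```text
t 15.75 tcp [0.5385 0.1848 0.5347] F [ 0.7 -1.2 -2.5] w 28.1 gf 16.3 yang 169.0 j6 -46
tilt IoU [(0.57, 75), (0.44, 80), (0.4, 70), (0.25, 85)]
t 15.85 tcp [0.5384 0.1843 0.535 ] F [-1.  -0.2 -0.9] w 28.1 gf 16.3 yang 169.0 j6 -46
units in tool axes [-0.08  0.07  7.55]
```

View pics/over.png

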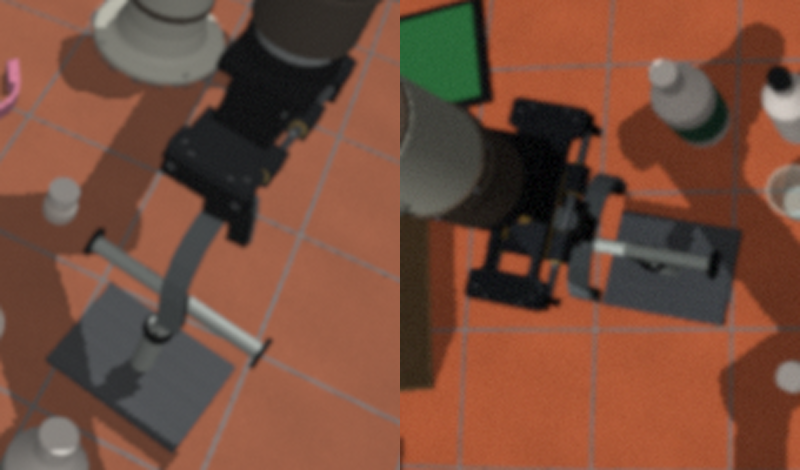

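The headband is centred over the bar with its legs straddling it (scene crop: strip at (185,270) above the bar). Lowering now.

jog_arm(increments=[[-0.06,0.07,0.5,0],[0,0,1,0],[0,0,1,0],[0,0,1,0],[0,0,1,0],[0,0,1,0],[0,0,0.6,0],[0,0,0.2,0],[0,0,0,0],[0,0,0,0]])

```text
time_s: 16.95
tcp_pos: [0.5376, 0.1865, 0.4097]
ee_rot: [[-0.19, -0.982, 0.002], [-0.982, 0.19, 0.001], [-0.001, -0.002, -1.0]]
wrist_force: [0.1, -0.0, -1.5]
gripper_width: 0.32
gripper_force: 16.3
```

jog_arm(increments=[[0,0,0.1,0],[0,0,0.1,0],[0,0,0.1,0],[0,0,0.1,0],[0,0,0.1,0],[0,0,0,0]])

```text
time_s: 17.55
tcp_pos: [0.5373, 0.1864, 0.3983]
ee_rot: [[-0.19, -0.982, -0.001], [-0.982, 0.19, -0.0], [0.001, 0.001, -1.0]]
wrist_force: [0.8, 0.1, -1.4]
gripper_width: 0.321
gripper_force: 16.3
```

Run:
```python
from tilt import *
tilt();p=np.load('p.npy');delta([p[3],p[4],.3815]);print(sense()['moment'])
```

```text
t 17.55 tcp [0.5373 0.1864 0.3983] F [ 0.8  0.1 -1.4] w 27.9 gf 16.3 yang 169.0 j6 -46
tilt IoU [(0.5, 75), (0.42, 80), (0.34, 70), (0.22, 85)]
t 17.65 tcp [0.5374 0.1864 0.3987] F [ 0.   0.  -0.9] w 28.1 gf 16.3 yang 169.0 j6 -46
units in tool axes [0.02 0.   0.86]
[0.02641348 0.09107585 0.021705  ]
```

jog_arm(increments=[[0,0,0.1,0],[0,0,0.1,0],[0,0,0.1,0],[0,0,0.1,0],[0,0,0.1,0],[0,0,0,0],[0,0,0,0]], grip=27.75)

```text
time_s: 18.35
tcp_pos: [0.5374, 0.1866, 0.3906]
ee_rot: [[-0.19, -0.982, 0.002], [-0.982, 0.19, 0.001], [-0.001, -0.002, -1.0]]
wrist_force: [-3.4, 0.8, 7.1]
gripper_width: 0.32
gripper_force: 8.5
```

jog_arm(increments=[[0,0,0.08,0],[0,0,0.08,0],[0,0,0,0]])

```text
time_s: 18.65
tcp_pos: [0.5374, 0.1869, 0.3887]
ee_rot: [[-0.189, -0.982, 0.004], [-0.982, 0.189, 0.002], [-0.002, -0.003, -1.0]]
wrist_force: [-4.4, 2.1, 11.3]
gripper_width: 0.32
gripper_force: 10.2
```

jog_arm(increments=[[0,0,0.08,0],[0,0,0.08,0],[0,0,0,0]])

```text
time_s: 18.95
tcp_pos: [0.5375, 0.1872, 0.3868]
ee_rot: [[-0.189, -0.982, 0.005], [-0.982, 0.189, 0.003], [-0.004, -0.005, -1.0]]
wrist_force: [-6.4, 3.1, 16.6]
gripper_width: 0.323
gripper_force: 12.2
```

It made contact about 10 mm earlier than predicted and now bears 16 N, so I'll back off to a light bearing and look.

jog_arm(increments=[[0,0,-0.1,0],[0,0,-0.1,0],[0,0,0,0]])

```text
time_s: 19.25
tcp_pos: [0.5375, 0.187, 0.3894]
ee_rot: [[-0.189, -0.982, 0.004], [-0.982, 0.189, 0.003], [-0.004, -0.004, -1.0]]
wrist_force: [-3.0, 2.8, 8.7]
gripper_width: 0.323
gripper_force: 11.1
```

Run:
```python
from tilt import *
tilt();p=np.load('p.npy');print(sense()['moment'])
o=[]
for c,h in(('scene',75),('top',75)):
    im=eyes.capture(c);u=proj(c,[p[3],p[4],.19]).astype(int)
    a=im[max(0,u[1]-h):u[1]+h,max(0,u[0]-65):u[0]+65];o.append(cv2.resize(a,(400,460),interpolation=cv2.INTER_CUBIC))
cv2.imwrite('pics/rest.png',np.hstack(o))
# fit height/lateral with tilt
m=None
for q in eyes.outline_of('scene','headband'):
    k=q['mask'].astype(np.float32);r_=rend('scene',held(np.radians(77)))
    if (r_*k).sum()>100: m=k
if m is not None:
    L=[]
    for a in(70,74,78,82,86,90):
        for dz in(-.012,-.006,0,.006,.012):
            r_=rend('scene',held(np.radians(a),dz=dz));L.append((round(float(np.minimum(r_,m).sum()/np.maximum(r_,m).sum()),3),a,dz))
    print(sorted(L)[-5:])
```

```text
t 19.25 tcp [0.5375 0.187  0.3894] F [-3.   2.8  8.7] w 28.1 gf 11.1 yang 169.1 j6 -46
tilt IoU [(0.49, 75), (0.47, 80), (0.32, 70), (0.27, 85)]
[ 0.69347774  1.35210982 -0.01417125]
[(0.488, 74, -0.012), (0.507, 78, 0.006), (0.538, 78, 0), (0.566, 78, -0.006), (0.57, 78, -0.012)]
```

View pics/rest.png

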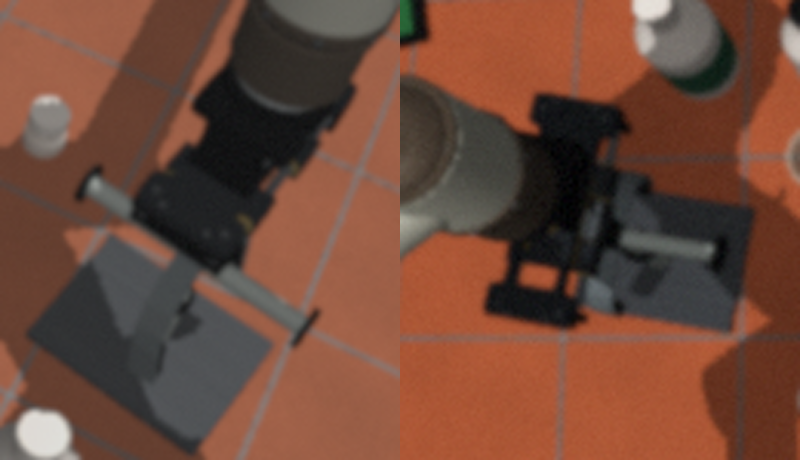

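Run:
```python
from tilt import *
p=np.load('p.npy');F=[];M=[];
for i in range(6):
    im=eyes.capture('top' if i%2 else 'scene');s=sense();F.append(s['wrist_force']);M.append(s['moment'])
print(np.round(F,1).tolist());F=np.mean(F,0);M=np.mean(M,0);print(F,M)
W=np.array([0,0,-1.9]);Fc=F-W   # contact force
# line of action: r = FxM/|F|^2 + lF at z = bar top
r0=np.cross(Fc,M)/(Fc@Fc);T=np.array(s['tcp_pos'])
for z in(.17,.1,.02):
    l=(z-T[2]-r0[2])/Fc[2];print(z,T+r0+l*Fc)
print('axial M',Fc@M/np.linalg.norm(Fc))
for c in('scene','top'):
  im=eyes.capture(c)
  for q in eyes.outline_of(c,'headband'):
    m=q['mask'].astype(np.float32);P=held(np.radians(78),dz=-.009);r_=rend(c,P)
    if (r_*m).sum()>60:
        L=[]
        R=np.array(s['ee_rot'])
        for d in(-.03,-.02,-.01,0,.01,.02,.03):
            q_=rend(c,[x+d*R[:,1] for x in P]);L.append((d,round(float(np.minimum(q_,m).sum()/np.maximum(q_,m).sum()),2)))
        print(c,L)
  for q in eyes.outline_of(c,'stand')[:1]:
    m=q['mask'].astype(np.float32);print(c,'stand',[(h,round(float(np.minimum(k,m).sum()/np.maximum(k,m).sum()),3)) for h in(.14,.15,.155,.16,.165,.17,.18) for k in[rend(c,st([p[3],p[4],p[5],h]))]])
```

```text
[[-3.5, 2.8, 9.7], [-4.4, 2.6, 9.7], [-4.3, 2.7, 9.5], [-4.4, 1.4, 8.2], [-3.8, 2.0, 10.6], [-3.5, 2.2, 9.3]]
[-3.97777767  2.29346345  9.50416878] [ 0.710148    1.39199146 -0.02237829]
0.17 [0.49207626 0.20547058 0.17      ]
0.1 [0.51649228 0.19139306 0.1       ]
0.02 [0.54439631 0.17530446 0.02      ]
axial M 0.009148088077742238
scene [(-0.03, 0.3), (-0.02, 0.36), (-0.01, 0.45), (0, 0.54), (0.01, 0.49), (0.02, 0.38), (0.03, 0.28)]
top [(-0.03, 0.28), (-0.02, 0.34), (-0.01, 0.46), (0, 0.6), (0.01, 0.5), (0.02, 0.4), (0.03, 0.37)]
top stand [(0.14, 0.654), (0.15, 0.651), (0.155, 0.65), (0.16, 0.648), (0.165, 0.647), (0.17, 0.644), (0.18, 0.641)]
```

Run:
```python
from tilt import *
p=np.load('p.npy');o=[]
for c in('scene','top'):
    im=eyes.capture(c);Z=6;big=cv2.resize(im,None,fx=Z,fy=Z,interpolation=cv2.INTER_CUBIC)
    big=cv2.convertScaleAbs(big,alpha=1.5,beta=15)
    for P,col in((held(np.radians(78),dz=-.009),(0,255,255)),(st(p[3:])[1:],(255,255,0))):
        m=(cv2.resize(rend(c,P),None,fx=Z,fy=Z)>.5).astype(np.uint8)
        cv2.drawContours(big,cv2.findContours(m,cv2.RETR_LIST,2)[0],-1,col,1)
    u=(proj(c,[p[3],p[4],.15])*Z).astype(int);o.append(big[max(0,u[1]-300):u[1]+300,max(0,u[0]-200):u[0]+200])
cv2.imwrite('pics/ov.png',np.hstack(o));print([x.shape for x in o])
```

```text
[(600, 400, 3), (600, 400, 3)]
```

View pics/ov.png

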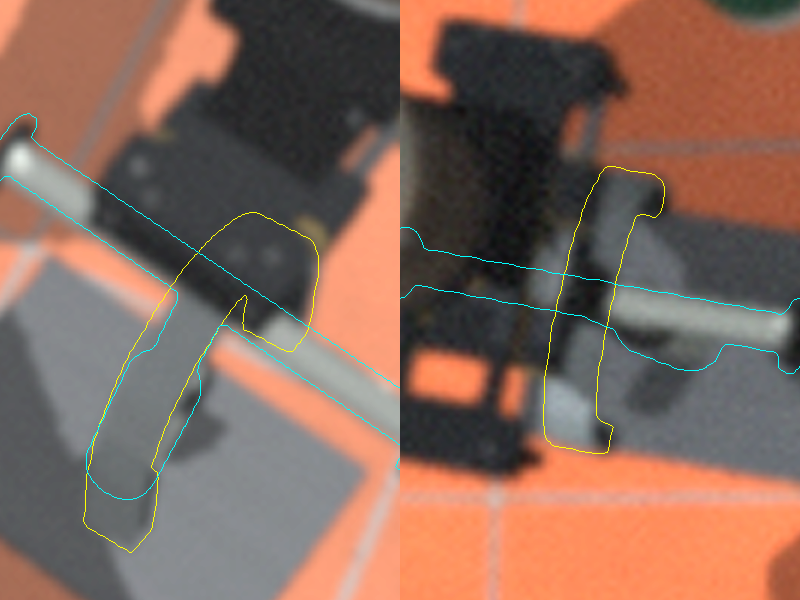

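The headband outline straddles the bar, centred to within a few mm. The steady sideways force ratio (about 0.35) suggests the bar touches one side of the crown, so I'll unload a little and nudge in −x (tool +y).

jog_arm(increments=[[0,0,-0.1,0],[0,0.1,0,0],[0,0.1,0,0],[0,0,0,0]])

```text
time_s: 20.6
tcp_pos: [0.5346, 0.1875, 0.3904]
ee_rot: [[-0.189, -0.982, 0.007], [-0.982, 0.189, 0.002], [-0.004, -0.006, -1.0]]
wrist_force: [4.3, 0.1, 6.1]
gripper_width: 0.317
gripper_force: 8.4
```

jog_arm(increments=[[0,0.1,0,0],[0,0.1,0,0],[0,0,0,0],[0,0,0,0]])

```text
time_s: 21.0
tcp_pos: [0.5309, 0.1882, 0.3905]
ee_rot: [[-0.19, -0.982, 0.007], [-0.982, 0.19, 0.002], [-0.003, -0.006, -1.0]]
wrist_force: [3.3, -0.1, 6.6]
gripper_width: 0.32
gripper_force: 9.4
```

The sideways force just reverses with direction, so it is friction. I'll lift off a few mm, recentre, set down lightly, then ease the grip so the headband's own weight bears on the bar.

jog_arm(increments=[[0,0,-0.2,0],[0,0,-0.1,0],[0,-0.15,0,0],[0,-0.15,0,0],[0,0,0,0],[0,0,0,0]])

```text
time_s: 21.6
tcp_pos: [0.5353, 0.1865, 0.3934]
ee_rot: [[-0.191, -0.982, -0.002], [-0.982, 0.191, -0.001], [0.002, 0.002, -1.0]]
wrist_force: [-0.5, 0.8, -1.1]
gripper_width: 0.326
gripper_force: 8.4
```

jog_arm(increments=[[0,0,0.05,0],[0,0,0.05,0],[0,0,0,0]])

```text
time_s: 21.9
tcp_pos: [0.5353, 0.1867, 0.3924]
ee_rot: [[-0.19, -0.982, -0.0], [-0.982, 0.19, -0.0], [0.0, 0.0, -1.0]]
wrist_force: [-1.2, -0.5, 1.1]
gripper_width: 0.326
gripper_force: 8.2
```

jog_arm(increments=[[0,0,0.05,0],[0,0,0.05,0],[0,0,0,0]])

```text
time_s: 22.2
tcp_pos: [0.5354, 0.1868, 0.391]
ee_rot: [[-0.19, -0.982, 0.001], [-0.982, 0.19, 0.0], [-0.0, -0.001, -1.0]]
wrist_force: [-2.4, -0.2, 5.2]
gripper_width: 0.321
gripper_force: 8.2
```

jog_arm(increments=[[0,0,0,0],[0,0,0,0],[0,0,0,0]], grip=27.88)

```text
time_s: 22.5
tcp_pos: [0.5355, 0.187, 0.3908]
ee_rot: [[-0.19, -0.982, 0.001], [-0.982, 0.19, 0.001], [-0.001, -0.001, -1.0]]
wrist_force: [-2.1, 1.8, 4.3]
gripper_width: 0.325
gripper_force: 4.3
```

jog_arm(increments=[[0,0,0,0],[0,0,0,0],[0,0,0,0]], grip=27.95)

```text
time_s: 22.8
tcp_pos: [0.5355, 0.1868, 0.3901]
ee_rot: [[-0.19, -0.982, 0.0], [-0.982, 0.19, 0.0], [-0.0, -0.0, -1.0]]
wrist_force: [-0.3, 1.6, 1.3]
gripper_width: 0.322
gripper_force: 1.2
```

```bash
python3 tilt.py
```

```text
t 22.8 tcp [0.5355 0.1868 0.3901] F [-0.3  1.6  1.3] w 28.0 gf 1.2 yang 169.0 j6 -47
tilt IoU [(0.5, 80), (0.4, 75), (0.31, 85), (0.24, 70)]
```

jog_arm(increments=[[0,0,0,0],[0,0,0,0],[0,0,0,0],[0,0,0,0]], grip=28.2)

```text
time_s: 23.3
tcp_pos: [0.5354, 0.1866, 0.3901]
ee_rot: [[-0.191, -0.982, -0.001], [-0.982, 0.191, -0.0], [0.001, 0.0, -1.0]]
wrist_force: [0.5, -0.5, 0.2]
gripper_width: 0.324
gripper_force: 0.0
```

jog_arm(increments=[[0,0,0,0],[0,0,0,0],[0,0,0,0],[0,0,0,0],[0,0,0,0],[0,0,0,0]], grip=31)

```text
time_s: 23.9
tcp_pos: [0.5354, 0.1867, 0.3904]
ee_rot: [[-0.19, -0.982, 0.0], [-0.982, 0.19, -0.0], [0.0, -0.0, -1.0]]
wrist_force: [0.2, -0.4, -0.3]
gripper_width: 0.358
gripper_force: 0.0
```

```bash
python3 tilt.py
```

```text
t 23.9 tcp [0.5354 0.1867 0.3904] F [ 0.2 -0.4 -0.3] w 31.1 gf 0.0 yang 169.0 j6 -47
tilt IoU [(0.42, 85), (0.39, 80), (0.28, 75), (0.26, 90)]
```

Levelled and standing free. I'll open further and withdraw straight up, slowly at first.

jog_arm(increments=[[0,0,0,0],[0,0,0,0],[0,0,0,0],[0,0,0,0],[0,0,-0.2,0],[0,0,-0.4,0],[0,0,-0.6,0],[0,0,-0.8,0],[0,0,-1,0],[0,0,-1,0]], grip=60)

```text
time_s: 25.0
tcp_pos: [0.5353, 0.1866, 0.4724]
ee_rot: [[-0.19, -0.982, 0.001], [-0.982, 0.19, 0.001], [-0.001, -0.001, -1.0]]
wrist_force: [-0.4, -0.2, 0.9]
gripper_width: 0.688
gripper_force: 0.0
```

jog_arm(increments=[[0,0,-1,0],[0,0,-1,0],[1,0,-0.5,0],[1,0,0,0],[1,0,0,0],[1,0,0,0],[1,0,0,0],[1,0,0,0],[1,0,0,0],[1,0,0,0]])

```text
time_s: 26.0
tcp_pos: [0.5041, 0.0275, 0.5196]
ee_rot: [[-0.191, -0.982, -0.002], [-0.982, 0.191, -0.0], [0.001, 0.001, -1.0]]
wrist_force: [-0.3, 0.1, 0.3]
gripper_width: 0.686
gripper_force: 0.0
```

Run:
```python
from tilt import *
delta(None)
p=np.load('p.npy');o=[]
for c in('scene','top'):
    im=eyes.capture(c);u=proj(c,[p[3],p[4],.15]).astype(int)
    a=im[max(0,u[1]-75):u[1]+75,max(0,u[0]-65):u[0]+65];o.append(cv2.resize(a,(400,460),interpolation=cv2.INTER_CUBIC))
    for n in('vial','beaker','nutrient','rinse','headband','headband_seat'):print(c,n,[np.round(q['centre'],3).tolist() for q in eyes.spot_in(c,n)[:5]])
cv2.imwrite('pics/end.png',np.hstack(o))
```

```text
t 26.0 tcp [0.5041 0.0275 0.5196] F [-0.3  0.1  0.3] w 59.7 gf 0.0 yang 169.0 j6 -33
scene vial [[0.658, -0.218, 0.045], [0.772, -0.154, 0.028]]
scene beaker [[0.62, 0.0, 0.052]]
scene nutrient [[0.782, 0.154, 0.136]]
scene rinse [[0.768, 0.016, 0.123]]
scene headband [[0.462, -0.428, 0.022], [0.555, 0.186, 0.179], [0.317, -0.154, 0.022]]
scene headband_seat [[0.352, -0.606, 0.022], [0.553, 0.179, 0.178], [0.462, -0.43, 0.026], [0.77, 0.017, 0.127], [0.395, 0.009, 0.044]]
top vial [[0.647, -0.225, 0.06]]
top beaker [[0.648, -0.228, 0.059], [0.64, 0.007, 0.045]]
top nutrient [[0.747, 0.129, 0.135], [0.523, 0.223, 0.011]]
top rinse [[0.736, -0.01, 0.125]]
top headband [[0.301, -0.152, 0.021], [0.452, -0.429, 0.026], [0.343, -0.611, 0.023], [0.495, 0.198, 0.158]]
top headband_seat [[0.303, -0.155, 0.027], [0.344, -0.614, 0.024], [0.449, -0.429, 0.022], [0.383, 0.007, 0.05], [0.494, 0.191, 0.162]]
```

View pics/end.png

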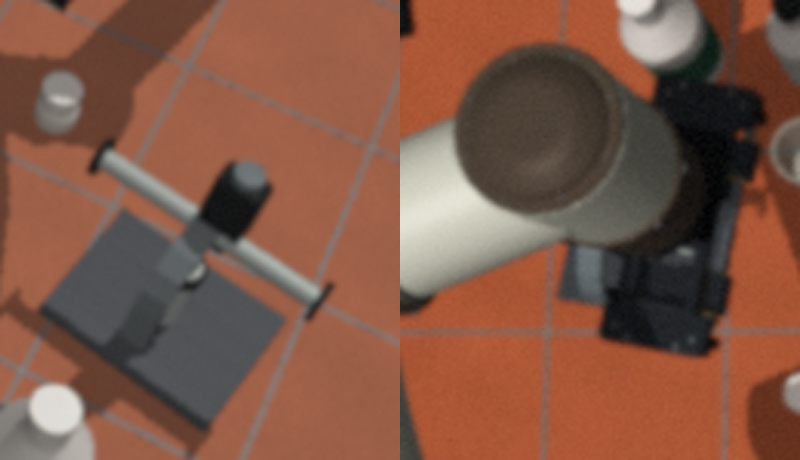

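The headband hangs on the bar near its middle: block up at (235,200), near leg down at (150,300), clear of the discs at (103,157) and (320,300). The gripper is clear, and the vial, beaker, nutrient and rinse bottles read where they were.

jog_arm(increments=[[0,0,0,0],[0,0,0,0],[0,0,0,0],[0,0,0,0],[0,0,0,0]])

```text
time_s: 27.2
tcp_pos: [0.5049, 0.0296, 0.5204]
ee_rot: [[-0.19, -0.982, 0.0], [-0.982, 0.19, 0.0], [-0.0, -0.0, -1.0]]
wrist_force: [0.8, 0.3, 0.1]
gripper_width: 0.691
gripper_force: 0.0
```

```bash
python3 -c "
from station import r
print(r.finish_job())"
```

```text
the job is handed in; nothing more can be done
None
```

The grey headband hangs over the bar near its middle, block up with a leg on each side, and the job was handed in at about 27 s; on first contact I briefly pressed the bar with about 17 N before backing off to about 5 N and easing the grip.

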